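# Hang the rest arm on its post and pin it

### The arm

A 6-joint arm with a two-finger parallel gripper is mounted at the origin on a cart in front of the work surface, level with it; the furniture and walls round the work are solid. World frame = base frame: x ahead of the robot, y to its left, z up, the work surface at z = 0. Lengths are in m, angles in rad, forces in N, time in s.
With the tool pointing down it reaches from about 0.3 to 0.875 m from the base axis. Payload 6.4 kg.
Tool frame: the origin (TCP) lies midway between the tips of the shut fingers; the grasp point (between the pads) lies 19 mm behind it; x points along the fingers, y is the direction in which the jaws open and shut, and the axes are right-handed (so a half turn about x gives the same grasp; the last joint's range is limited). The gripper opens to 85 mm and grips with 20 to 120 N. Pads are 22 mm wide; open, the fingers measure 114 mm over their backs; the gripper's body (76 mm by 85 mm) begins 54 mm behind the grasp point. The pads swing forward as they close: fully open they stand 13 mm farther back than shut.
Start: joints at [0.978, 0.181, 1.607, -0, 1.354, -0.206], TCP at [0.217, 0.533, 0.199] pointing down, gripper open.
Joint ranges: [-2.99, 2.99], [-0.89, 2.07], [0.3, 2.58], [-1.14, 4.28], [0, 2.63], [-3.12, 3.12]. Speed limits (rad/s): [2.57, 2.57, 3.01, 3.14, 3.14, 3.14].

### API

Orientations are given as a unit quaternion [w, x, y, z].
In Python, from bench import ctrl gives the robot as it stands.
- The arm moves only by the tool step_arm, never from a script. Its argument "motion" is a list of rows, each a list of 7 numbers: the shift along the tool's x, y, z in mm, then the turn, a rotation vector about the tool's x, y, z in degrees, then the closure in counts, from 0 (fully open) to 255 (shut). In form: [[tx, ty, tz, rx, ry, rz, hand], ...]. A call has 1 to 10 rows; each row is the pose to reach, as a shift and turn from the pose commanded when the call began, along the tool's axes at that moment; what a row does not reach only later rows make up. A row lasts 1/8 s, in which the tool goes at most 62.5 mm and 10.7 degrees, less where a joint would pass 70% of its speed; a pose out of reach is approached as far as the arm can. A call with a gripper value outside its range is refused whole. The fingers move at their own pace and stop on an object; the grip force is fixed at half the most. Time passes only in rows, so rows that repeat a pose let the fingers close. It gives the time, the measured TCP pose, the force and the opening at its end, in the units of the state.
- ctrl.get_obs(): the state, without advancing time (a new reading comes with each control period).
- ctrl.camera(name): name is "side" or "top" or "wrist"; returns (picture, depth): 384x512x3 uint8, red, green, blue; 384x512 float32, m along the optical axis (not along the pixel's ray), 0 where there is no reading.
- ctrl.camera_info(name): a dict with "fx", "fy", "cx", "cy" (pixels), "dist_coeffs" ([k1, k2, p1, p2, k3] as OpenCV has them; the pictures are not rectified), "T" (4x4, takes a point from camera to world coordinates); the wrist camera has in their place "hand_eye" (4x4, takes a point from camera to tool coordinates, whose origin is the TCP and whose axes are the tool frame's). Camera axes: x right, y down, z forward; pixel columns grow to the right and rows downward; lengths in m; the calibration is good to about 2 mm. A picture is of the moment at which its call begins: read the wrist's pose just before it. camera_info takes no time and is no camera call.
- ctrl.hand_in(): hands the job in, once; it reports no verdict.
The state is a dict: "time_s": time; "q": joint angles; "dq": joint speeds; "joint_efforts": joint torques, N m; "eef_pos": TCP position; "eef_rot": TCP orientation; "wrist_force": force on the tool from outside, world axes, zero at the start; "torque": the same for the moment, N m; "opening": opening from 0.0 (shut) to 1.0 (fully open).
Only numpy, scipy, OpenCV 4.12 (cv2) and the standard library are available. Lean on these libraries where they do the work, as an engineer would, in place of code of your own. Each camera call takes 0.05 s, during which the arm holds its last target. There are 200 camera calls.

### The job

Hang the aluminium rest arm on the grey bench stand by lowering its eye over the stand's post, so that it lies flat on the post's shoulder and on the drilled lug with its other hole over the hole in the lug. Then take the tapered pin with the orange head out of the wooden block and push it down through both holes until its collar sits fully home on the arm, so that its taper draws the holes into line. Leave the bit tray, the cooling fan and the hard drive where they are, and let go of everything at the end.

Things in the scene. Friction and masses are not known exactly. Their poses are not given: they have to be found in the camera images.
- grip_bar (a point): Centre of the black bridge handle of the loose rest arm; hold the arm here, at its balance point. Handle bar 14 mm wide, 18 high, 72 long along the arm, 48 mm above the arm's underside, 27 mm free below it. The arm: flat aluminium bar, 12 mm thick, 193 long, 30 to 38 wide, about 0.26 kg, lying flat. Axes: x along the arm from eye to pin hole and black rubber pad, z up.
- eye (a point): Centre of the eye (bore 23 mm, ring 38 mm outside) at one end of the arm, at the arm's underside, 60 mm from grip_bar along the arm's -x. Axes as grip_bar.
- pin_hole (a point): Centre of the arm's 15 mm pin hole, at the arm's underside, 60 mm from grip_bar along +x, 120 mm from the eye. A 6 mm high rubber pad lies beyond it, 23 to 51 mm farther along +x; the handle bar ends 24 mm before it. Axes as grip_bar.
- post (a point): On the fixed bench stand (grey base plate 200 x 70 x 12 mm): centre of the post's shoulder, 85 mm above the table, on which the eye comes to rest. The shoulder is 30 mm in diameter; from it a steel post 16 mm in diameter rises 46 mm, its last 10 mm coned. Axes of the stand: x from the post to the lug, z up.
- lug (a point): Centre of the 15 mm through hole in the stand's lug (44 x 50 mm, 14 thick, free below), at its top face, 85 mm above the table, level with the shoulder, 123 mm from the post along the stand's +x. With the eye centred on the post the arm's pin hole stands 3 mm short of it; the eye's play lets the tapered pin draw the arm over. Axes as post.
- pin_head (a point): Centre of the orange head (20 mm diameter, 40 high) of the loose upright tapered pin, about 0.12 kg; hold it here from above. Below the head: dark collar 26 mm diameter, 5 thick; shank 14 mm diameter, 28 long; taper 35 long to a 5 mm tip. z along the pin, up. It starts in a hole of a fixed wooden block, 56 x 56 mm, 68 high, collar on the block's top.
- pin_seat (a point): Centre of the underside of the pin's collar, 27 mm below pin_head and 63 mm above the tip. It comes to rest on the arm's top face, 12 mm above the lug.
- bit_tray: Bystander, loose: black tray with small bits, 72 x 115 x 24 mm. Origin at the centre of its underside.
- fan: Bystander, loose: flat black cooling fan with a short lead, 65 x 96 x 11 mm, lying flat. Origin at the centre of its underside.
- hard_drive: Bystander, loose: silver hard drive, 70 x 100 x 11 mm, lying flat. Origin at the centre of its underside.
Not all that is in view belongs to the job. There is more than one size of the part that bears grip_bar; the job needs the larger.

How it is judged:
By the outcome, as a careful person would: the job done as asked, in the order asked, and still so for the second after the job is handed in, with the robot touching nothing.
It also fails if it takes over 48 s, if anything falls off the work surface, if the arm or the gripper's body presses on something with over 40 N, if the wrist force passes 120 N, or if a joint passes its speed limit or range.

## Working session

There is one attempt and no reset: what is moved stays moved. The work goes in short steps, Python scripts to look and compute and a tool call to move; the robot and the scene stay as the last step left them, time stands still between calls to the robot, and variables do not carry over. Pictures are saved under pics/ and viewed, about 8 in all and at most 12, crops included, and the job is handed in when it is done.

Besides the shell and the picture viewer there is one more tool, called after "Emit:" by a JSON object that holds its "fn" and its "kwargs". step_arm: Moves the arm, as the interface text tells. Its arguments: {"type":"object","properties":{"motion":{"type":"array","items":{"type":"array","items":{"type":"number"}}}},"required":["motion"]}

```bash
mkdir -p pics; cat > h.py <<'E'
import numpy as np, cv2
from scipy.spatial.transform import Rotation as R
from bench import ctrl
def tool():
    o=ctrl.get_obs(); q=o['eef_rot']; T=np.eye(4)
    T[:3,:3]=R.from_quat([q[1],q[2],q[3],q[0]]).as_matrix(); T[:3,3]=o['eef_pos']; return T
def snap(name,f=None):
    i=ctrl.camera_info(name); T=tool()@np.array(i['hand_eye']) if name=='wrist' else np.array(i['T'])
    im,d=ctrl.camera(name); 
    if f: cv2.imwrite('pics/'+f+'.png',im[...,::-1]); np.savez('pics/'+f+'.npz',im=im,d=d,T=T)
    return im,d,T,i
def rays(uv,i):
    K=np.array([[i['fx'],0,i['cx']],[0,i['fy'],i['cy']],[0,0,1.]])
    p=cv2.undistortPoints(np.array(uv,float).reshape(-1,1,2),K,np.array(i['dist_coeffs'],float)).reshape(-1,2)
    return np.c_[p,np.ones(len(p))]
def plane(uv,z,T,i):
    r=rays(uv,i)@T[:3,:3].T; o=T[:3,3]; return o+r*((z-o[2])/r[:,2])[:,None]
def cloud(d,T,i):
    h,w=d.shape; u,v=np.meshgrid(np.arange(w),np.arange(h)); r=rays(np.c_[u.ravel(),v.ravel()],i)*d.ravel()[:,None]
    P=r@T[:3,:3].T+T[:3,3]; P[d.ravel()<=0]=np.nan; return P.reshape(h,w,3)
E
python3 - <<'E'
from h import *
a=snap('top','top0')[0]; b=snap('side','side0')[0]
for n in('top','side'):
    i=ctrl.camera_info(n); print(n,np.round(i['T'],3).tolist(),i['fx'])
print(ctrl.camera_info('wrist')); print(ctrl.get_obs())
E
```

```text
top [[-0.025, -0.995, 0.094, 0.384], [-1.0, 0.026, 0.008, -0.295], [-0.01, -0.093, -0.996, 1.066], [0.0, 0.0, 0.0, 1.0]] 446.39751755700485
side [[0.876, -0.173, 0.449, 0.08], [-0.482, -0.313, 0.819, -1.082], [-0.001, -0.934, -0.358, 0.411], [0.0, 0.0, 0.0, 1.0]] 423.765719503054
{'fx': 267.0087260758027, 'fy': 267.0087260758027, 'cx': 251.89648861093863, 'cy': 187.4993923136408, 'dist_coeffs': array([-0.02554642,  0.        ,  0.        ,  0.        ,  0.        ]), 'hand_eye': array([[-1.19658304e-03, -3.22105266e-01,  9.46703103e-01,
        -1.74026510e-01],
       [ 9.99999282e-01, -4.39997763e-04,  1.11424224e-03,
        -6.94307710e-04],
       [ 5.76439553e-05,  9.46703757e-01,  3.22105561e-01,
        -8.13383159e-02],
       [ 0.00000000e+00,  0.00000000e+00,  0.00000000e+00,
         1.00000000e+00]])}
{'time_s': 0.1, 'q': array([ 9.77722158e-01,  1.81493570e-01,  1.60785801e+00, -3.44941656e-05,
        1.35378175e+00, -2.06319737e-01]), 'dq': array([-0.00015581, -0.00314587, -0.00317028, -0.00141708,  0.00024874,
        0.00321373]), 'joint_efforts': array([ 4.01125362e-04, -4.45881128e+01, -3.52238131e+01, -3.48381909e-04,
        4.20501572e-03, -8.95173216e-07]), 'eef_pos': array([0.21659042, 0.53208773, 0.19818335]), 'eef_rot': array([ 0.69372619,  0.13537868,  0.69412819, -0.1363915 ]), 'wrist_force': array([ 0.86319461, -0.99215204, -0.18203205]), 'torque': array([ 0.02925161, -0.02192473, -0.00595921]), 'opening': 1.0010396523276122}
```

View pics/top0.png

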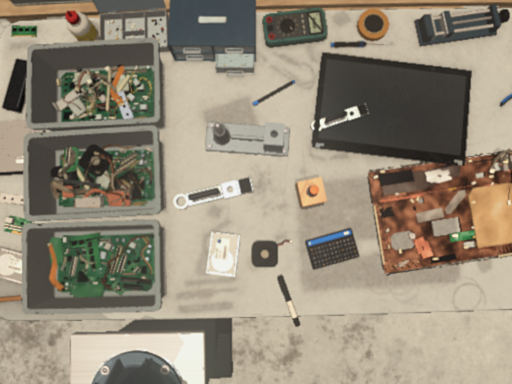

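View pics/side0.png

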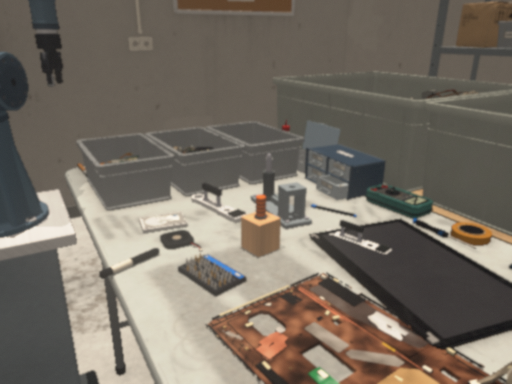

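Top view candidates for the rest arm are (215,192), about 79 px long, and (340,118) on the laptop panel, about 57 px long. I choose the larger one at (215,192). The stand's post is at (221,130), its lug at (280,135) and the pin at (312,191). Next I check this in a close crop and measure.

```bash
python3 - <<'E'
from h import *
z=np.load('pics/top0.npz'); im,d,T=z['im'],z['d'],z['T']; i=ctrl.camera_info('top')
c=im[105:285,165:365]; cv2.imwrite('pics/crop0.png',cv2.resize(c,None,fx=4,fy=4,interpolation=cv2.INTER_CUBIC)[:600,...,::-1])
P=cloud(d,T,i); Z=P[...,2]
def comp(m,n,box):
    k=np.zeros_like(m); u0,v0,u1,v1=box; k[v0:v1,u0:u1]=m[v0:v1,u0:u1]
    N,L,S,C=cv2.connectedComponentsWithStats(k.astype(np.uint8))
    for j in range(1,N):
        if S[j,4]>8:
            q=P[L==j]; print(n,S[j].tolist(),C[j].round(1),'xyz med',np.median(q,0).round(4),'min',q.min(0).round(3),'max',q.max(0).round(3))
comp(Z>0.006,'arm',(165,170,265,215))
comp(Z>0.035,'handle',(165,170,265,215))
comp(Z>0.07,'stand',(195,105,295,165))
comp(Z>0.1,'post',(195,105,295,165))
comp(Z>0.05,'block',(290,170,335,215))
h=cv2.cvtColor(im,cv2.COLOR_RGB2HSV)
comp(Z>0.085,'pin',(290,170,335,215))
m=Z>0.006; k=np.zeros_like(m); k[170:215,165:265]=m[170:215,165:265]
print('armrect',cv2.minAreaRect(np.argwhere(k)[:,::-1].astype(np.float32)))
E
```

```text
arm [173, 177, 81, 32, 986] [216.  192.6] xyz med [ 0.475  -0.1994  0.0132] min [ 0.443 -0.283  0.006] max [ 0.513 -0.092  0.061]
handle [188, 188, 31, 12, 199] [203.3 193.9] xyz med [ 0.4711 -0.1698  0.0557] min [ 0.46  -0.204  0.043] max [ 0.484 -0.135  0.061]
stand [212, 123, 14, 15, 159] [218.8 130.4] xyz med [ 0.6069 -0.2127  0.0863] min [ 0.597 -0.225  0.071] max [ 0.625 -0.195  0.133]
stand [263, 123, 21, 24, 428] [273.3 134.5] xyz med [ 0.5977 -0.3323  0.0846] min [ 0.572 -0.355  0.07 ] max [ 0.625 -0.309  0.09 ]
post [214, 123, 8, 9, 57] [217.5 127.3] xyz med [ 0.6082 -0.2109  0.124 ] min [ 0.604 -0.218  0.1  ] max [ 0.618 -0.203  0.133]
block [296, 178, 31, 28, 620] [311.  191.4] xyz med [ 0.4677 -0.4121  0.0679] min [ 0.439 -0.447  0.051] max [ 0.5   -0.382  0.116]
pin [308, 186, 11, 10, 80] [313.1 190.5] xyz med [ 0.4683 -0.413   0.1124] min [ 0.459 -0.424  0.09 ] max [ 0.477 -0.404  0.116]
armrect ((206.540283203125, 187.37721252441406), (29.342634201049805, 89.26897430419922), 77.19573211669922)
```

View pics/crop0.png

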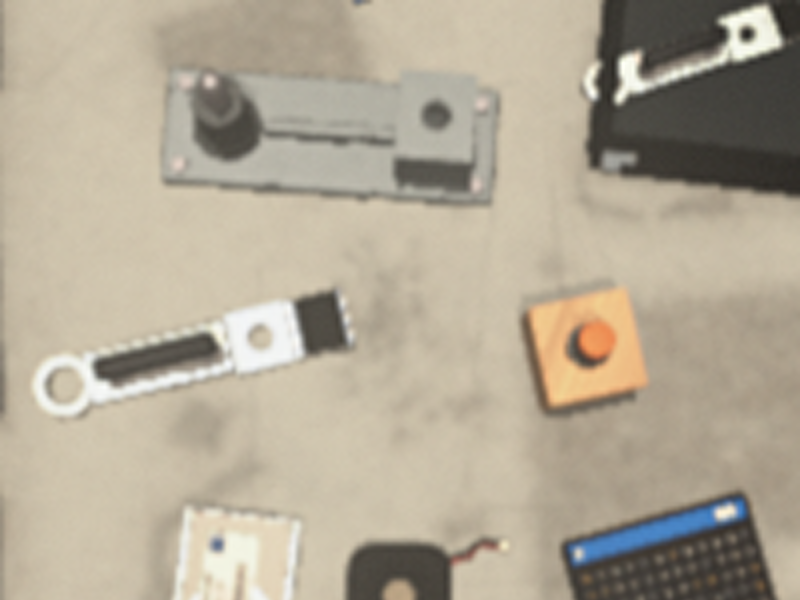

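The crop confirms it: the large arm has its eye at top pixel (181,201), its hole at (230,189) and a black pad beyond. The lug hole is at (274,134), the post tip at (217,125) and the orange head at (313,190).

```bash
cat >> h.py <<'E'
def goal(pos,yaxis):
    "tool x down, tool y along +-yaxis (nearest to present)"
    T=tool(); y=np.array([yaxis[0],yaxis[1],0.]); y/=np.linalg.norm(y)
    if y@T[:3,1]<0: y=-y
    x=np.array([0,0,-1.]); Rg=np.c_[x,y,np.cross(x,y)]
    s=T[:3,:3].T@(np.array(pos)-T[:3,3])*1000; r=R.from_matrix(T[:3,:3].T@Rg).as_rotvec(degrees=True)
    print('move mm',s.round(1),'deg',r.round(2),'|',np.linalg.norm(s).round(),np.linalg.norm(r).round(1))
E
python3 - <<'E'
from h import *
z=np.load('pics/top0.npz'); d,T=z['d'],z['T']; i=ctrl.camera_info('top'); P=cloud(d,T,i)
print('tool',tool().round(3).tolist())
e,h=plane([[180.9,200.9],[229.9,188.5]],.012,T,i); l,=plane([[273.9,133.5]],.085,T,i); p,=plane([[216.7,124.7]],.131,T,i)
print('eye',e,'hole',h,np.linalg.norm(h-e),'lug',l,'post',p,np.linalg.norm((l-p)[:2]))
print('bins max z',np.nanmax(P[35:315,20:165,2]))
g=(e+h)/2; a=h-e; print('g',g,'yaw',np.degrees(np.arctan2(a[1],a[0])), 'stand yaw',np.degrees(np.arctan2((l-p)[1],(l-p)[0])))
goal([g[0],g[1],.20],[-a[1],a[0]])
E
```

```text
tool [[-0.001, 0.377, 0.926, 0.217], [-0.001, 0.926, -0.377, 0.532], [-1.0, -0.002, -0.0, 0.198], [0.0, 0.0, 0.0, 1.0]]
eye [ 0.45967483 -0.11125958  0.012     ] hole [ 0.48617247 -0.22828306  0.012     ] 0.11998591191634694 lug [ 0.60000437 -0.33376099  0.085     ] post [ 0.61244261 -0.21030768  0.131     ] 0.1240783197449952
bins max z 0.1273302858154336
g [ 0.47292365 -0.16977132  0.012     ] yaw -77.24165246533556 stand yaw -95.75328526032641
move mm [  -1.1 -553.3  502.1] deg [5.508e+01 3.000e-02 9.000e-02] | 747.0 55.1
```

Emit:
{"fn": "step_arm", "kwargs": {"motion": [[-50,0,0,0,0,0,0],[-50,-60,55,6,0,0,0],[-50,-110,100,11,0,0,0],[-50,-160,145,16,0,0,0],[-50,-205,186,21,0,0,0],[-50,-250,227,26,0,0,0],[-50,-295,268,31,0,0,0],[-50,-340,309,36,0,0,0],[-50,-385,350,41,0,0,0],[-50,-430,391,46,0,0,0]]}}

```text
time_s: 1.35
eef_pos: [0.4105, 0.0023, 0.249]
eef_rot: [0.585, 0.397, 0.585, -0.397]
wrist_force: [0.1, 0.9, 0.2]
opening: 0.996
```

Emit:
{"fn": "step_arm", "kwargs": {"motion": [[0,-50,0,3,0,0,0],[0,-80,0,5,0,0,0],[30,-80,0,9,0,0,0],[30,-80,0,9,0,0,0]]}}

```text
time_s: 1.85
eef_pos: [0.3345, -0.0249, 0.2173]
eef_rot: [0.551, 0.441, 0.554, -0.441]
wrist_force: [0.3, -0.3, 0.7]
opening: 1.003
```

```bash
python3 - <<'E'
from h import *
goal([.4729,-.1698,.18],[.975,.221]); print(tool()[:3,:3].round(3).tolist(),ctrl.get_obs()['q'].round(2))
E
```

```text
move mm [ 36.5 102.9 172.1] deg [ 0.05 -0.14  0.18] | 204.0 0.2
[[-0.004, 0.975, 0.222], [0.002, 0.222, -0.975], [-1.0, -0.003, -0.002]] [-0.43 -0.44  2.12  0.    1.46 -0.66]
```

Emit:
{"fn": "step_arm", "kwargs": {"motion": [[8,26,43,0,0,0,0],[16,52,86,0,0,0,0],[26,78,129,0,0,0,0],[36,103,172,0,0,0,0],[36,103,172,0,0,0,0]]}}

```text
time_s: 2.48
eef_pos: [0.4761, -0.1719, 0.1817]
eef_rot: [0.552, 0.441, 0.554, -0.441]
wrist_force: [0.3, -0.5, 0.1]
opening: 1.002
```

```bash
python3 - <<'E'
from h import *
im,d,T,i=snap('wrist','w1'); P=cloud(d,T,i); Z=P[...,2]
m=(Z>.045)&(Z<.075)&(abs(P[...,0]-.473)<.08)&(abs(P[...,1]+.17)<.08)
q=P[m]; print(m.sum(),np.median(q,0)); r=cv2.minAreaRect((q[:,:2]*1000).astype(np.float32)); print(r, np.percentile(q[:,2],[5,50,95]))
print(tool()[:3,3]); goal([r[0][0]/1000,r[0][1]/1000,.029],[.975,.221])
E
```

```text
705 [ 0.47211945 -0.1682394   0.05542424]
((472.34124755859375, -170.11740112304688), (13.240522384643555, 70.52428436279297), 12.860339164733887) [0.05276324 0.05542424 0.05696719]
[ 0.47518878 -0.17059612  0.18229884]
move mm [153.3  -2.4  -0.8] deg [ 0.11 -0.12  0.11] | 153.0 0.2
```

View pics/w1.png

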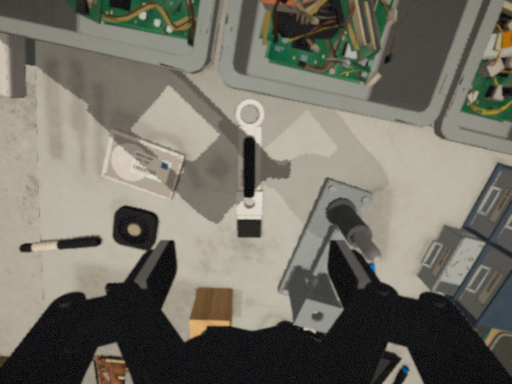

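The wrist view shows the handle at (249,165), eye at (250,112) and pad at (249,228), with clear space on both sides. Top and wrist measurements agree within 1 mm, so I descend and grip.

Emit:
{"fn": "step_arm", "kwargs": {"motion": [[50,-2,-1,0,0,0,0],[100,-2,-1,0,0,0,0],[140,-2,-1,0,0,0,0],[153,-2,-1,0,0,0,60],[153,-2,-1,0,0,0,140],[153,-2,-1,0,0,0,255],[153,-2,-1,0,0,0,255],[153,-2,-1,0,0,0,255],[153,-2,-1,0,0,0,255],[153,-2,-1,0,0,0,255]]}}

```text
time_s: 3.78
eef_pos: [0.4726, -0.1697, 0.03]
eef_rot: [0.553, 0.441, 0.553, -0.441]
wrist_force: [0.6, -1.0, 0.3]
opening: -0.001
```

Emit:
{"fn": "step_arm", "kwargs": {"motion": [[0,0,0,0,0,0,255],[-10,0,0,0,0,0,255],[-30,0,0,0,0,0,255],[-70,0,0,0,0,0,255],[-115,0,0,0,0,0,255],[-150,0,0,0,0,0,255],[-160,0,0,0,0,0,255],[-160,0,0,0,0,0,255]]}}

```text
time_s: 4.78
eef_pos: [0.4727, -0.1698, 0.1903]
eef_rot: [0.553, 0.441, 0.552, -0.441]
wrist_force: [-0.8, 0.1, -0.9]
opening: -0.0
```

```bash
python3 - <<'E'
from h import *
im,d,T,i=snap('wrist','w2'); P=cloud(d,T,i)
t=np.load('pics/top0.npz')
print(tool().round(4).tolist()); print(ctrl.get_obs()['torque'].round(2))
# stand fit from wrist depth: lug top + shoulder
Z=P[...,2]
m=(Z>.08)&(Z<.09)&(P[...,0]>.56)&(P[...,0]<.64)&(P[...,1]<-.29)&(P[...,1]>-.37); q=P[m]; print('lug top',m.sum(),cv2.minAreaRect((q[:,:2]*1000).astype(np.float32)),q[:,2].mean())
m=(Z>.122)&(Z<.14)&(P[...,0]>.58)&(P[...,0]<.65)&(P[...,1]<-.18)&(P[...,1]>-.25); q=P[m]; print('post top',m.sum(),q.mean(0) if len(q) else 0)
m=(Z>.008)&(Z<.016)&(P[...,0]>.55)&(P[...,0]<.66)&(P[...,1]<-.14)&(P[...,1]>-.42); q=P[m]; print('base',m.sum(),cv2.minAreaRect((q[:,:2]*1000).astype(np.float32)))
E
```

```text
[[-0.001, 0.975, 0.2222, 0.4721], [0.0006, 0.2222, -0.975, -0.1694], [-1.0, -0.0008, -0.0008, 0.1892], [0.0, 0.0, 0.0, 1.0]]
[ 0.   -0.06  0.04]
lug top 42 ((618.0819091796875, -333.60498046875), (5.257165431976318, 18.73527717590332), 60.171356201171875) 0.08378863620150005
post top 127 [ 0.61102186 -0.21089416  0.1261692 ]
base 2975 ((608.1095581054688, -256.5040283203125), (166.4940185546875, 70.6675796508789), 84.41272735595703)
```

View pics/w2.png

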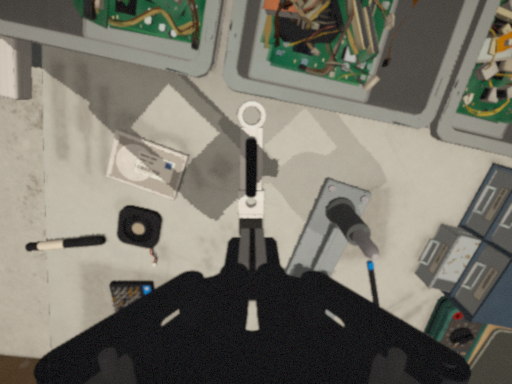

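The fingers closed on nothing and the arm is still at (250,165). The finger tips appear at v≈238, where I would expect v≈217, so I check where they really are in the tool frame.

```bash
python3 - <<'E'
from h import *
i=ctrl.camera_info('wrist'); H=np.array(i['hand_eye'])
for f in('w1','w2'):
    d=np.load(f'pics/{f}.npz')['d']; P=cloud(d,H,i)*1000
    m=(P[...,0]>-60)&(P[...,0]<25); q=P[m]; print(f,m.sum())
    for a in range(-60,25,10):
        s=q[(q[:,0]>=a)&(q[:,0]<a+10)]
        if len(s): print(a,len(s),'y',s[:,1].min().round(),s[:,1].max().round(),'z',s[:,2].min().round(),np.median(s[:,2]).round(),s[:,2].max().round())
    for v in(225,235,240,245,250,260,270): print(v,d[v,252], P[v,252].round())
im,d,T,i=snap('side','s2'); cv2.imwrite('pics/s2c.png',cv2.resize(im[100:300,100:360],None,fx=3,fy=3)[...,::-1])
t=snap('top','t2')[0]; 
E
```

```text
w1 1151
-60 897 y -55.0 58.0 z -11.0 -5.0 13.0
-50 254 y -48.0 50.0 z -10.0 -1.0 13.0
225 0.37451896 [164.   1.  89.]
235 0.38086128 [165.   1. 105.]
240 0.40383592 [183.   1. 124.]
245 0.40641788 [183.   1. 132.]
250 0.40880328 [182.   1. 141.]
260 0.41411826 [182.   1. 158.]
270 0.420261 [182.   1. 177.]
w2 1113
-60 546 y -13.0 14.0 z -11.0 -9.0 -4.0
-50 453 y -13.0 14.0 z -10.0 -6.0 -4.0
-40 114 y -11.0 13.0 z -10.0 -9.0 -5.0
225 0.38518143 [173.   1.  94.]
235 0.14649254 [-44.   1. -10.]
240 0.14135812 [-49.   1. -10.]
245 0.1377109 [-53.   1.  -9.]
250 0.13228135 [-59.   1. -10.]
260 0.12325605 [-68.   1. -10.]
270 0.12428296 [-69.   1.  -5.]
```

View pics/s2c.png

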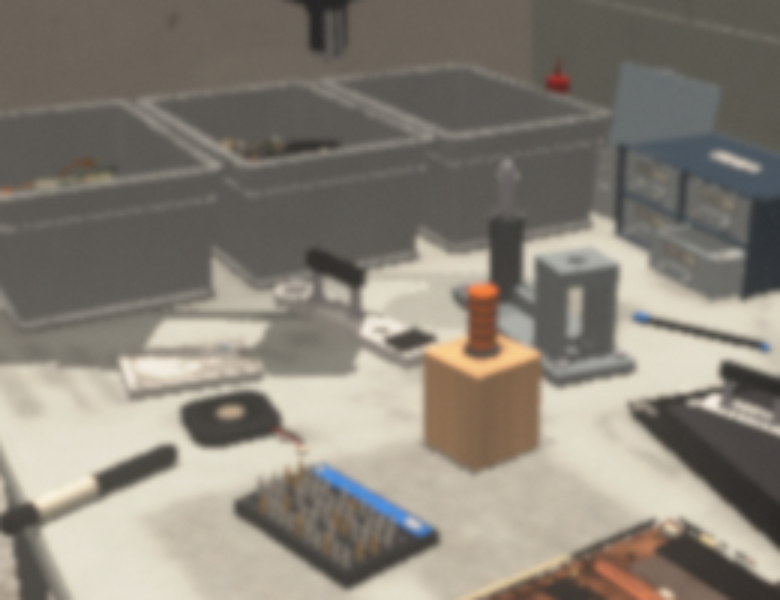

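```bash
python3 - <<'E'
from h import *
T=tool(); i=ctrl.camera_info('side'); W=np.linalg.inv(np.array(i['T'])); K=np.array([[i['fx'],0,i['cx']],[0,i['fy'],i['cy']],[0,0,1.]])
X=np.array([[x,0,0,1] for x in(-.06,-.042,-.02,0)])@T.T
c=(X@W.T)[:,:3]; print(cv2.projectPoints(c,np.zeros(3),np.zeros(3),K,np.array(i['dist_coeffs'],float))[0].reshape(-1,2).round(1))
z=np.load('pics/s2.npz'); P=cloud(z['d'],z['T'],i)
m=(abs(P[...,0]-.472)<.03)&(abs(P[...,1]+.17)<.03)&(P[...,2]>.12)&(P[...,2]<.35); print(m.sum(), P[m].min(0),np.argwhere(m)[:,0].max())
print(ctrl.get_obs()['q'],T[:3,3])
E
```

```text
Traceback (most recent call last):
cv2.error: OpenCV(4.12.0) /io/opencv/modules/calib3d/src/calibration_base.cpp:1490: error: (-215:Assertion failed) npoints >= 0 && (depth == CV_32F || depth == CV_64F) in function 'projectPoints'
```

```bash
python3 - <<'E'
from h import *
T=tool(); i=ctrl.camera_info('side'); W=np.linalg.inv(np.array(i['T'])); K=np.array([[i['fx'],0,i['cx']],[0,i['fy'],i['cy']],[0,0,1.]])
X=np.array([[x,0,0,1] for x in(-.06,-.042,-.02,0)])@T.T
c=np.ascontiguousarray((X@W.T)[:,:3]); print(cv2.projectPoints(c,np.zeros(3),np.zeros(3),K,np.array(i['dist_coeffs'],float))[0].reshape(-1,2).round(1))
z=np.load('pics/s2.npz'); P=cloud(z['d'],z['T'],i)
m=(abs(P[...,0]-.472)<.03)&(abs(P[...,1]+.17)<.03)&(P[...,2]>.12)&(P[...,2]<.35); print(m.sum(), P[m].min(0),np.argwhere(m)[:,0].max())
print(ctrl.get_obs()['q'],T[:3,3])
E
```

```text
[[207.8 107.8]
 [208.1 115.6]
 [208.4 125. ]
 [208.7 133.4]]
1091 [ 0.44204917 -0.19543551  0.2214603 ] 120
[-5.81590719e-01  2.62024097e-02  1.79845383e+00 -4.23363024e-06
  1.31997246e+00 -8.05601797e-01] [ 0.4716053  -0.16907771  0.18827888]
```

```bash
python3 - <<'E'
from h import *
i=ctrl.camera_info('wrist'); H=np.array(i['hand_eye'])
for f,us in(('w2',(246,252,258)),('w1',(160,168,172,332,338,345))):
    d=np.load(f'pics/{f}.npz')['d']; P=cloud(d,H,i)*1000
    for u in us:
        v=np.where(d[:,u]<.2)[0]; print(f,u,v[:1],[P[k,u].round().tolist() for k in v[:3]])
i=ctrl.camera_info('side'); z=np.load('pics/s2.npz'); P=cloud(z['d'],z['T'],i)
for v in range(108,124,2): print(v,P[v,206:213,2].round(3), P[v,209].round(3))
E
```

```text
w2 246 [129] [[nan, nan, nan], [-36.0, -2.0, -10.0], [-37.0, -2.0, -10.0]]
w2 252 [125] [[nan, nan, nan], [-37.0, 1.0, -10.0], [-37.0, 1.0, -9.0]]
w2 258 [191] [[nan, nan, nan], [-36.0, 5.0, -9.0], [-37.0, 5.0, -9.0]]
w1 160 [240] [[-48.0, -48.0, -9.0], [-50.0, -48.0, -9.0], [-51.0, -47.0, -10.0]]
w1 168 [85] [[nan, nan, nan], [-48.0, -44.0, -9.0], [-49.0, -44.0, -9.0]]
w1 172 [30] [[nan, nan, nan], [nan, nan, nan], [-49.0, -41.0, -10.0]]
w1 332 [238] [[nan, nan, nan], [-49.0, 44.0, -10.0], [-49.0, 44.0, -9.0]]
w1 338 [240] [[-48.0, 47.0, -9.0], [-50.0, 47.0, -9.0], [-51.0, 46.0, -10.0]]
w1 345 [101] [[nan, nan, nan], [-51.0, 50.0, -10.0], [-53.0, 49.0, -10.0]]
108 [0.25  0.249 0.249 0.25  0.25  0.249 0.249] [ 0.469 -0.183  0.25 ]
110 [0.246 0.246 0.245 0.245 0.245 0.245 0.245] [ 0.47  -0.18   0.245]
112 [0.241 0.241 0.24  0.241 0.24  0.24  0.24 ] [ 0.469 -0.181  0.241]
114 [0.237 0.236 0.236 0.236 0.236 0.236 0.236] [ 0.469 -0.18   0.236]
116 [0.232 0.232 0.231 0.232 0.232 0.231 0.231] [ 0.469 -0.181  0.232]
118 [0.225 0.226 0.226 0.227 0.227 0.226 0.226] [ 0.469 -0.181  0.227]
120 [-0.192 -0.192  0.221  0.222 -0.188 -0.195 -0.192] [ 0.469 -0.181  0.222]
122 [-0.206 -0.201 -0.204 -0.203 -0.206 -0.206 -0.207] [ 1.315  1.783 -0.203]
```

Two independent views agree that the real finger tips sit about 35 mm behind the reported TCP (36 mm from the wrist, 34 mm from the side). Laterally they are true. From here on I command 35 mm deeper.

Emit:
{"fn": "step_arm", "kwargs": {"motion": [[50,0,0,0,0,0,0],[80,0,0,0,0,0,0],[100,0,0,0,0,0,0],[120,0,0,0,0,0,0],[160,0,0,0,0,0,0],[195,0,0,0,0,0,0],[195,0,0,0,0,0,100],[195,0,0,0,0,0,255],[195,0,0,0,0,0,255],[195,0,0,0,0,0,255]]}}

```text
time_s: 6.18
eef_pos: [0.4734, -0.1702, -0.0038]
eef_rot: [0.554, 0.441, 0.552, -0.441]
wrist_force: [5.1, 1.8, -4.0]
opening: 0.148
```

Emit:
{"fn": "step_arm", "kwargs": {"motion": [[0,0,0,0,0,0,255],[0,0,0,0,0,0,255],[0,0,0,0,0,0,255]]}}

```text
time_s: 6.55
eef_pos: [0.4733, -0.1702, -0.0039]
eef_rot: [0.553, 0.441, 0.552, -0.441]
wrist_force: [-1.7, -0.1, 7.2]
opening: 0.149
```

Emit:
{"fn": "step_arm", "kwargs": {"motion": [[-10,0,0,0,0,0,255],[-40,0,0,0,0,0,255],[-80,0,0,0,0,0,255],[-120,0,0,0,0,0,255],[-155,0,0,0,0,0,255],[-170,0,0,0,0,0,255],[-170,0,0,0,0,0,255]]}}

```text
time_s: 7.42
eef_pos: [0.4729, -0.1698, 0.1655]
eef_rot: [0.553, 0.441, 0.552, -0.441]
wrist_force: [-0.2, 0.4, -3.3]
opening: 0.154
```

```bash
python3 - <<'E'
from h import *
im,d,T,i=snap('wrist','w3'); H=np.array(i['hand_eye']); P=cloud(d,H,i)*1000
print(tool()[:3,3],ctrl.get_obs()['opening'],ctrl.get_obs()['wrist_force'])
# held arm in tool frame (expected tool x = -54+48.. plate top ~ +1..)
m=(P[...,0]>-75)&(P[...,0]<40)&(P[...,2]<-15)&(abs(P[...,1])<30)
q=P[m]; print(m.sum(),q.min(0),q.max(0),np.median(q,0))
pl=q[(q[:,0]>-25)]; print('plate',len(pl),np.median(pl,0),pl.min(0),pl.max(0),cv2.minAreaRect(pl[:,1:].astype(np.float32)))
c=np.polyfit(pl[:,2],pl[:,0],1); print('pitch deg',np.degrees(np.arctan(c[0])),c)
E
```

```text
[ 0.47207885 -0.16937375  0.1641758 ] 0.1534007945481646 [-1.10670633  0.99634658 -3.12289936]
5148 [-61.89005752 -18.41822378 -77.83140967] [ -4.21041758  18.98730868 -15.00619612] [-15.60987261   0.59567488 -37.14271816]
plate 3745 [-1.52180990e+01 -3.15951133e-02 -4.64002445e+01] [-24.9535172  -18.41822378 -77.83140967] [ -4.21041758  18.98730868 -15.01890505] ((0.2718658447265625, -46.42912292480469), (37.40404510498047, 62.80317306518555), 0.049763113260269165)
pitch deg -1.1897518712785002 [ -0.02076807 -16.16360329]
```

View pics/w3.png

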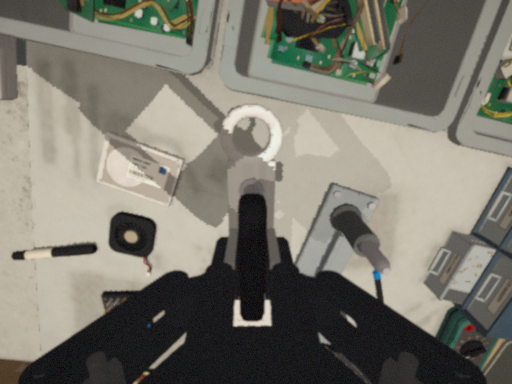

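The arm is held level. The eye is at (252,133) in the wrist view, and in the tool frame its centre is at about y 0.3, z −58.8 mm. Next I go above the post.

```bash
python3 - <<'E'
from h import *
goal([.6061,-.2708,.164],[.9952,-.0976])
E
```

```text
move mm [  0.  108.1 128.7] deg [18.44 -0.03  0.05] | 168.0 18.4
```

Emit:
{"fn": "step_arm", "kwargs": {"motion": [[0,15,20,3,0,0,255],[0,40,48,7,0,0,255],[0,65,78,12,0,0,255],[0,90,108,16,0,0,255],[0,108,129,18.4,0,0,255],[0,108,129,18.4,0,0,255],[0,108,129,18.4,0,0,255]]}}

```text
time_s: 8.35
eef_pos: [0.6051, -0.2704, 0.1626]
eef_rot: [-0.474, -0.523, -0.477, 0.524]
wrist_force: [-0.4, 0.8, -3.6]
opening: 0.151
```

```bash
python3 - <<'E'
from h import *
im,d,T,i=snap('wrist','w4'); H=np.array(i['hand_eye']); P=cloud(d,H,i)*1000
print(T.shape,tool().round(4).tolist())
pl=P[(P[...,0]>-25)&(P[...,0]<0)&(P[...,2]<-15)&(abs(P[...,1])<30)&(P[...,2]>-85)]; print('plate',len(pl),pl.min(0),pl.max(0))
m=(P[...,0]>20)&(P[...,0]<75)&(abs(P[...,1])<30)&(P[...,2]<-30)&(P[...,2]>-85)
q=P[m]; print('post seen',len(q),q.min(0),q.max(0))
for a in range(20,75,5):
    s=q[(q[:,0]>=a)&(q[:,0]<a+5)]
    if len(s): print(a,len(s),'y',s[:,1].min().round(1),s[:,1].max().round(1),'z',s[:,2].min().round(1),s[:,2].max().round(1))
# top view too
t,td,tT,ti=snap('top','t4')
c=im[60:260,130:380]; cv2.imwrite('pics/w4c.png',cv2.resize(c,None,fx=3,fy=3,interpolation=cv2.INTER_CUBIC)[...,::-1])
E
```

```text
(4, 4) [[-0.0027, 0.9953, -0.0963, 0.6053], [0.0019, -0.0963, -0.9953, -0.2704], [-1.0, -0.0028, -0.0016, 0.1633], [0.0, 0.0, 0.0, 1.0]]
plate 3744 [-24.79774645 -18.21480826 -78.24224688] [ -4.05509935  19.46768427 -15.00204176]
post seen 338 [ 30.90002746  -5.63460702 -66.34004611] [ 74.63913049   9.59536013 -50.60955258]
30 109 y -2.3 6.2 z -63.2 -54.1
35 126 y -4.7 8.7 z -65.1 -51.9
40 75 y -5.6 9.6 z -66.3 -50.6
45 8 y -4.0 8.1 z -66.0 -63.0
50 7 y -0.9 9.0 z -66.3 -62.4
55 6 y -4.3 3.3 z -66.1 -62.8
60 2 y -0.2 7.7 z -65.7 -63.9
65 2 y -1.0 8.6 z -65.5 -62.9
70 3 y -3.9 -2.0 z -65.1 -63.1
```

View pics/w4c.png

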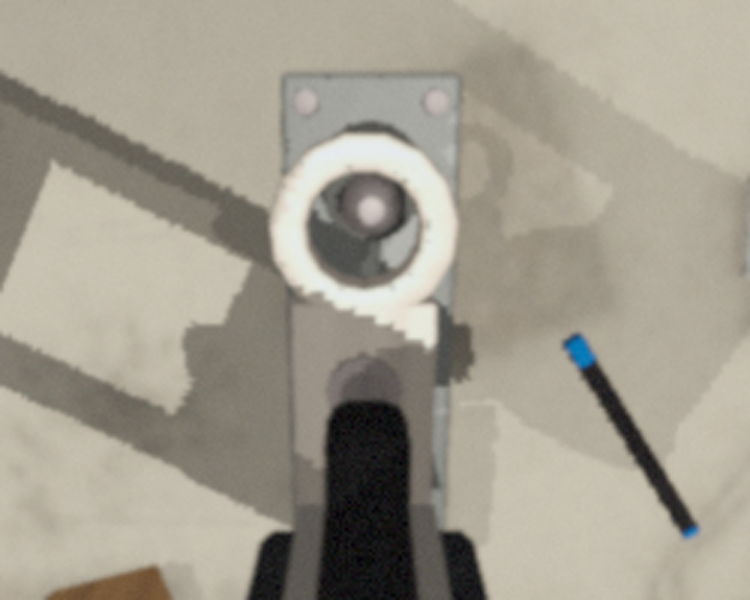

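The post tip is visible through the eye at crop (370,208), against an eye centre of (365,225), as parallax predicts. In the tool frame the post is at y 2.0, z −58.5 and the eye at y 0.6, z −59.2. I shift y +1.4 and z +1.7 and lower.

Emit:
{"fn": "step_arm", "kwargs": {"motion": [[0,1.4,1.7,0,0,0,255],[15,1.4,1.7,0,0,0,255],[35,1.4,1.7,0,0,0,255],[45,1.4,1.7,0,0,0,255],[55,1.4,1.7,0,0,0,255],[65,1.4,1.7,0,0,0,255],[72,1.4,1.7,0,0,0,255],[77,1.4,1.7,0,0,0,255],[77,1.4,1.7,0,0,0,255]]}}

```text
time_s: 9.57
eef_pos: [0.6076, -0.2732, 0.0876]
eef_rot: [-0.475, -0.524, -0.475, 0.524]
wrist_force: [0.2, -0.1, -3.0]
opening: 0.154
```

Emit:
{"fn": "step_arm", "kwargs": {"motion": [[2,0,0,0,0,0,255],[4,0,0,0,0,0,255],[4,0,0,0,0,0,255]]}}

```text
time_s: 9.95
eef_pos: [0.6077, -0.2732, 0.0839]
eef_rot: [-0.475, -0.524, -0.475, 0.524]
wrist_force: [0.3, 0.2, -2.7]
opening: 0.151
```

Emit:
{"fn": "step_arm", "kwargs": {"motion": [[1,0,0,0,0,0,255],[2.5,0,0,0,0,0,255],[2.5,0,0,0,0,0,255]]}}

```text
time_s: 10.32
eef_pos: [0.6078, -0.2733, 0.0814]
eef_rot: [-0.475, -0.524, -0.475, 0.524]
wrist_force: [0.6, -0.3, -2.7]
opening: 0.155
```

Emit:
{"fn": "step_arm", "kwargs": {"motion": [[1,0,0,0,0,0,255],[1,0,0,0,0,0,255]]}}

```text
time_s: 10.58
eef_pos: [0.6079, -0.2733, 0.0812]
eef_rot: [0.475, 0.524, 0.475, -0.524]
wrist_force: [-2.1, 3.0, 2.5]
opening: 0.157
```

Contact, so I release and lift straight up.

Emit:
{"fn": "step_arm", "kwargs": {"motion": [[0.5,0,0,0,0,0,255],[0.5,0,0,0,0,0,120],[0,0,0,0,0,0,0],[0,0,0,0,0,0,0],[0,0,0,0,0,0,0],[-30,0,0,0,0,0,0],[-80,0,0,0,0,0,0],[-120,0,0,0,0,0,0],[-130,0,0,0,0,0,0],[-130,0,0,0,0,0,0]]}}

```text
time_s: 11.82
eef_pos: [0.6078, -0.2733, 0.2104]
eef_rot: [0.475, 0.524, 0.475, -0.524]
wrist_force: [0.6, 0.0, -0.0]
opening: 0.998
```

```bash
python3 - <<'E'
from h import *
im,d,T,i=snap('wrist','w5'); P=cloud(d,T,i); Z=P[...,2]
print(tool().round(4).tolist())
m=(Z>.09)&(Z<.102)&(P[...,0]>.56)&(P[...,0]<.66)&(P[...,1]<-.18)&(P[...,1]>-.42); q=P[m]*1000; print('arm top',m.sum(),cv2.minAreaRect(q[:,:2].astype(np.float32)))
A=np.c_[q[:,:2],np.ones(len(q))]; print('plane',np.linalg.lstsq(A,q[:,2],rcond=None)[0],np.median(q[:,2]))
t,td,tT,ti=snap('top','t5'); 
a=cv2.resize(im[60:340,130:380],None,fx=2,fy=2,interpolation=cv2.INTER_CUBIC); b=cv2.resize(t[110:160,200:300],None,fx=3,fy=3,interpolation=cv2.INTER_CUBIC)
o=np.zeros((560,800,3),np.uint8); o[:,:500]=a; o[:150,500:800]=b; cv2.imwrite('pics/c5.png',o[...,::-1])
E
```

```text
[[-0.0016, 0.9953, -0.0969, 0.6072], [0.0011, -0.0969, -0.9953, -0.2729], [-1.0, -0.0017, -0.0009, 0.209], [0.0, 0.0, 0.0, 1.0]]
arm top 2893 ((606.3946533203125, -289.65936279296875), (189.03526306152344, 36.97795486450195), 84.49812316894531)
plane [ 5.34179975e-04 -1.53767923e-02  9.18301452e+01] 96.04421383557221
```

View pics/c5.png

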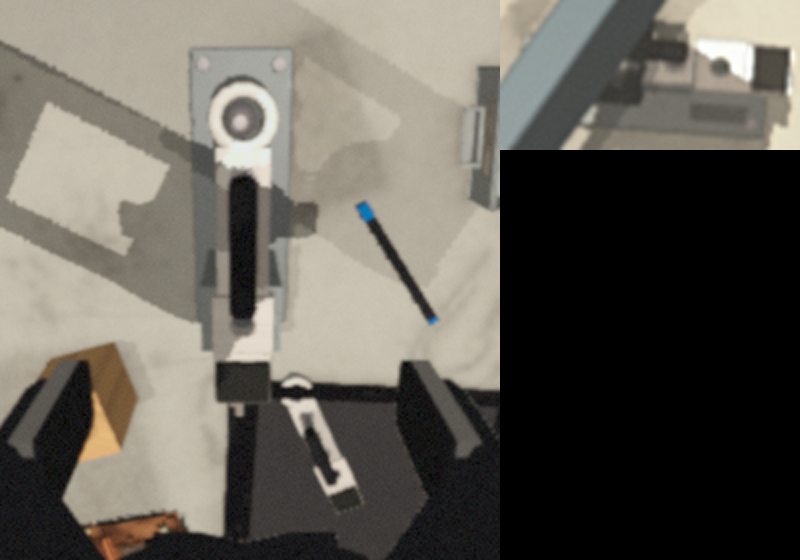

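The arm hangs flat, its top face at about 96 mm over its length, with the eye round the post at crop (240,118). Now I refine the lug hole and the arm's pin hole from the pictures I already have.

```bash
python3 - <<'E'
from h import *
def hole(f,cam,u,v,z,r=7):
    s=np.load(f'pics/{f}.npz'); i=ctrl.camera_info(cam); g=cv2.cvtColor(s['im'],cv2.COLOR_RGB2GRAY).astype(float)
    p=g[v-r:v+r+1,u-r:u+r+1]; print(p.astype(int)[::2,::1][:,:] if 0 else '',end='')
    lo,hi=p.min(),np.percentile(p,75); m=(p<(lo+hi)/2).astype(np.uint8)
    N,L,S,C=cv2.connectedComponentsWithStats(m); j=L[r,r] or 1+S[1:,4].argmax()
    w=np.where(L==j,hi-p,0); yy,xx=np.mgrid[-r:r+1,-r:r+1]; c=[u+(w*xx).sum()/w.sum(),v+(w*yy).sum()/w.sum()]
    print(f,'px',np.round(c,2),S[j],plane([c],z,s['T'],i)[0].round(4))
hole('top0','top',274,134,.085,6); hole('w1','wrist',318,316,.085,7)
hole('t5','top',273,132,.097,5)
s=np.load('pics/top0.npz');i=ctrl.camera_info('top')
# orange head, block (top)
for f in('top0',):
    h=cv2.cvtColor(s['im'],cv2.COLOR_RGB2HSV)[175:205,295:332]; 
    m=((h[...,0]<12)&(h[...,1]>190)).astype(np.uint8); N,L,S,C=cv2.connectedComponentsWithStats(m); print(S[1:],C[1:])
    P=cloud(s['d'],s['T'],i)[175:205,295:332]; q=P[P[...,2]>.108]; print('head top',len(q),q.mean(0),(q.min(0)+q.max(0))/2,q.min(0),q.max(0))
goal([.468,-.413,.25],[.9952,-.0976])
E
```

```text
top0 px [273.71 133.19] [ 3  2  7  7 38] [ 0.6007 -0.3334  0.085 ]
w1 px [317.25 316.05] [ 1  3 11  9 73] [ 0.6003 -0.3333  0.085 ]
t5 px [272.73 132.54] [ 1  2  8  8 46] [ 0.5996 -0.3308  0.097 ]
[] []
head top 64 [ 0.46839423 -0.41440687  0.11280542] [ 0.46854065 -0.41434237  0.11260931] [ 0.45984208 -0.42396085  0.10876811] [ 0.47723921 -0.40472389  0.11645051]
move mm [ -41.7 -124.7  153. ] deg [ 0.04 -0.09  0.17] | 202.0 0.2
```

Emit:
{"fn": "step_arm", "kwargs": {"motion": [[0,-30,38,0,0,0,0],[0,-62,76,0,0,0,0],[0,-94,115,0,0,0,0],[0,-125,153,0,0,0,0],[0,-125,153,0,0,0,0]]}}

```text
time_s: 12.55
eef_pos: [0.4653, -0.4152, 0.2081]
eef_rot: [-0.473, -0.525, -0.475, 0.525]
wrist_force: [0.1, -0.1, -0.6]
opening: 1.0
```

```bash
python3 - <<'E'
from h import *
im,d,T,i=snap('wrist','w6'); P=cloud(d,T,i); Z=P[...,2]
m=(Z>.105)&(Z<.125)&(abs(P[...,0]-.468)<.03)&(abs(P[...,1]+.413)<.03); q=P[m]; print('head',m.sum(),q.mean(0),(q.min(0)+q.max(0))/2,q.min(0),q.max(0))
c=np.round(q.mean(0)[:2],4); print(tool()[:3,3]); goal([c[0],c[1],.041],[.9952,-.0976])
W=np.linalg.inv(T); p=W@np.array([.60,-.331,.097,1]); print('arm hole px ~',i['fx']*p[0]/p[2]+i['cx'],i['fy']*p[1]/p[2]+i['cy'])
cv2.imwrite('pics/w6c.png',cv2.resize(im[40:300,150:450],None,fx=2,fy=2,interpolation=cv2.INTER_CUBIC)[...,::-1])
E
```

```text
head 289 [ 0.47039577 -0.41580732  0.11135366] [ 0.47072392 -0.41658583  0.10943901] [ 0.46097967 -0.42602425  0.10511224] [ 0.48046817 -0.4071474   0.11376577]
[ 0.46678637 -0.41380874  0.20832924]
move mm [167.3   4.2   2.1] deg [-0.14 -0.15  0.13] | 167.0 0.2
arm hole px ~ 377.1540159786342 80.65010028393462
```

View pics/w6c.png

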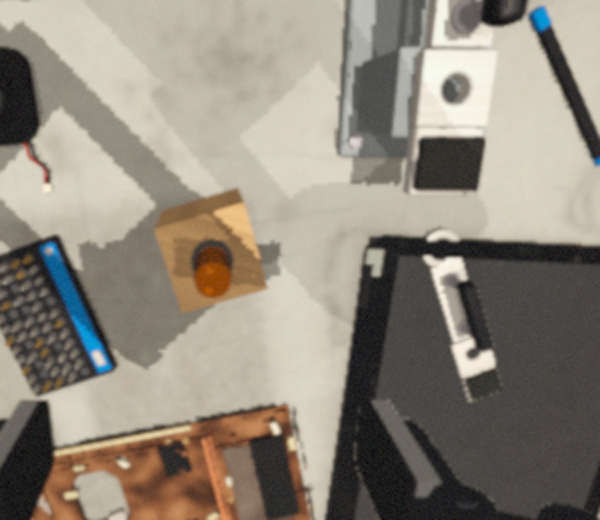

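The head is at crop (212,272) and the arm's hole, with the lug hole below it, at crop (456,88). The wrist frame agrees with the fingers, so I use it. Gripping the pin.

Emit:
{"fn": "step_arm", "kwargs": {"motion": [[45,4,2,0,0,0,0],[90,4,2,0,0,0,0],[130,4,2,0,0,0,0],[155,4,2,0,0,0,0],[167,4,2,0,0,0,0],[167,4,2,0,0,0,100],[167,4,2,0,0,0,255],[167,4,2,0,0,0,255],[167,4,2,0,0,0,255],[167,4,2,0,0,0,255]]}}

```text
time_s: 13.85
eef_pos: [0.4712, -0.4164, 0.0449]
eef_rot: [-0.475, -0.523, -0.475, 0.524]
wrist_force: [-6.1, 2.6, 7.1]
opening: 0.216
```

```bash
python3 - <<'E'
from h import *
o=ctrl.get_obs(); print(o['opening'],o['wrist_force'],tool()[:3,3])
s=np.load('pics/w6.npz'); i=ctrl.camera_info('wrist'); g=cv2.cvtColor(s['im'],cv2.COLOR_RGB2GRAY); p=g[72:98,365:392]
m=(p<150).astype(np.uint8); N,L,S,C=cv2.connectedComponentsWithStats(m); print(S[1:],C[1:]+[365,72])
for j in range(1,N):
    if 30<S[j,4]<250: print(plane([C[j]+[365,72]],.097,s['T'],i))
for r in p[::2]: print(*['%3d'%x for x in r])
E
```

```text
0.2161261959822421 [-6.0656242   2.60563517  7.08620559] [ 0.47123151 -0.41638288  0.04492113]
[[  6   5  14  15 152]] [[377.34868421  84.07894737]]
[[ 0.60150672 -0.33340472  0.097     ]]
247 247 246 246 246 246 246 246 246 246 246 245 245 244 245 245 244 244 244 245 243 244 243 243 242 243 242
247 248 248 247 248 247 247 247 247 246 245 244 242 240 241 241 242 244 245 245 244 244 244 244 243 244 244
249 248 249 248 248 247 248 246 242 231 219 204 191 185 186 194 206 217 230 241 244 245 245 245 244 244 245
246 247 246 246 246 246 241 226 200 170 150 127 117 119 120 124 131 153 183 209 230 241 244 243 244 244 244
247 247 246 247 246 237 209 160 110  99 111 127 130 120 117 117 119 122 135 171 207 231 242 243 243 244 243
245 244 244 243 237 209 157 103  86  83  86  96 117 139 141 131 124 123 124 147 190 221 236 241 241 241 241
245 245 246 244 232 192 126  81  82  83  85  85 106 138 144 130 123 124 123 147 190 220 238 242 241 241 241
239 241 244 243 232 191 126  86  84  86  86  85  89 101 120 123 125 123 130 170 210 236 243 243 242 243 243
229 230 236 240 236 212 161 109  88  87  84  85  90 105 118 121 125 144 177 206 228 239 241 242 241 241 241
230 230 230 231 238 236 214 178 139 106  97 101 113 123 127 138 168 202 222 236 241 241 241 242 241 241 242
232 232 231 232 237 240 241 236 226 217 205 199 199 203 212 221 231 239 242 243 243 243 241 242 241 241 241
235 234 234 234 233 234 238 243 245 246 245 244 244 244 245 246 246 245 246 245 245 245 244 244 244 244 243
231 230 231 230 230 231 230 233 238 243 244 244 244 244 245 244 243 244 243 243 243 243 242 243 243 242 241
```

Emit:
{"fn": "step_arm", "kwargs": {"motion": [[-10,0,0,0,0,0,255],[-35,0,0,0,0,0,255],[-75,0,0,0,0,0,255],[-110,0,0,0,0,0,255],[-125,0,0,0,0,0,255],[-125,0,0,0,0,0,255]]}}

```text
time_s: 14.6
eef_pos: [0.4729, -0.4163, 0.1696]
eef_rot: [0.476, 0.524, 0.474, -0.524]
wrist_force: [0.5, -0.6, -2.2]
opening: 0.217
```

```bash
python3 - <<'E'
from h import *
im,d,T,i=snap('wrist','w7'); H=np.array(i['hand_eye']); P=cloud(d,H,i)*1000
print(tool().round(4).tolist(),ctrl.get_obs()['opening'])
q=P[(abs(P[...,1])<22)&(abs(P[...,2])<22)&(P[...,0]>-45)&(P[...,0]<60)]
for a in range(-45,60,4):
    s=q[(q[:,0]>=a)&(q[:,0]<a+4)]
    if len(s): print(a,len(s),'y',s[:,1].min().round(1),s[:,1].max().round(1),'zmin',s[:,2].min().round(1),np.median(s[:,2]).round(1))
goal([.6011,-.3347,.165],[.9952,-.0976])
E
```

```text
[[-0.0001, 0.9953, -0.0969, 0.4722], [0.0004, -0.0969, -0.9953, -0.4156], [-1.0, -0.0002, -0.0004, 0.1679], [0.0, 0.0, 0.0, 1.0]] 0.21298430002499902
-45 259 y -21.7 21.9 zmin -10.7 -8.0
-41 263 y -20.5 21.9 zmin -10.8 -8.3
-37 125 y -14.3 17.2 zmin -10.2 -8.8
-33 101 y -8.1 10.6 zmin -9.1 -7.3
-29 258 y -9.5 11.5 zmin -12.7 -8.5
-25 52 y -10.4 12.2 zmin -12.0 -10.7
-13 8 y -3.2 4.3 zmin -5.8 -5.7
-9 35 y -4.0 6.4 zmin -6.2 -5.3
-5 42 y -5.5 7.2 zmin -6.3 -5.0
-1 39 y -5.6 7.3 zmin -5.9 -4.9
3 38 y -5.7 7.5 zmin -6.1 -5.1
7 20 y -5.2 5.3 zmin -5.9 -4.9
11 15 y -4.5 5.4 zmin -5.3 -4.8
15 14 y -3.8 4.7 zmin -4.8 -4.0
19 14 y -3.9 3.9 zmin -4.4 -3.6
23 11 y -3.2 4.0 zmin -3.8 -3.4
27 9 y -2.5 3.2 zmin -3.2 -2.7
31 8 y -2.6 2.4 zmin -2.8 -2.0
35 6 y -1.8 2.4 zmin -2.1 -1.7
39 2 y -0.1 0.7 zmin -1.4 -1.4
move mm [  2.9 120.5 -93. ] deg [ 0.04 -0.02  0.01] | 152.0 0.0
```

The pin is held straight, its axis at about y +0.6, z +0.6 mm in the tool frame, with the collar underside 22 to 23 mm behind the reported TCP. I go above the lug.

Emit:
{"fn": "step_arm", "kwargs": {"motion": [[0,25,-20,0,0,0,255],[0,58,-45,0,0,0,255],[0,92,-71,0,0,0,255],[0,119.5,-94,0,0,0,255],[0,119.5,-94,0,0,0,255],[0,119.5,-94,0,0,0,255]]}}

```text
time_s: 15.4
eef_pos: [0.5993, -0.3334, 0.1664]
eef_rot: [-0.474, -0.523, -0.476, 0.524]
wrist_force: [1.0, -0.7, -1.5]
opening: 0.216
```

```bash
python3 - <<'E'
from h import *
a=[]
for k in range(3):
    a.append(tool()[:3,3]); im,d,T,i=snap('wrist','w8%d'%k)
a.append(tool()[:3,3]); print(np.round(a,4),np.mean(a,0).round(4))
s,sd,sT,si=snap('side','s8')
P=cloud(d,T,i); H=np.array(i['hand_eye']); Q=cloud(d,H,i)*1000
q=Q[(abs(Q[...,1])<22)&(Q[...,2]>-22)&(Q[...,2]<22)&(Q[...,0]>0)&(Q[...,0]<50)]; print('tip x',q[:,0].max(),'y',(q[:,1].max()+q[:,1].min())/2)
b=cv2.resize(s[150:250,220:350],None,fx=3,fy=3,interpolation=cv2.INTER_CUBIC); w=cv2.resize(im[100:260,190:320],None,fx=3,fy=3,interpolation=cv2.INTER_CUBIC)
o=np.zeros((480,790,3),np.uint8); o[:300,:390]=b; o[:,400:790]=w; cv2.imwrite('pics/c8.png',o[...,::-1])
E
```

```text
[[ 0.5993 -0.3334  0.1664]
 [ 0.5992 -0.3339  0.1669]
 [ 0.5992 -0.3343  0.1674]
 [ 0.5993 -0.3345  0.1678]] [ 0.5992 -0.334   0.1671]
tip x 39.66704521506659 y 0.8848548405488872
```

View pics/c8.png

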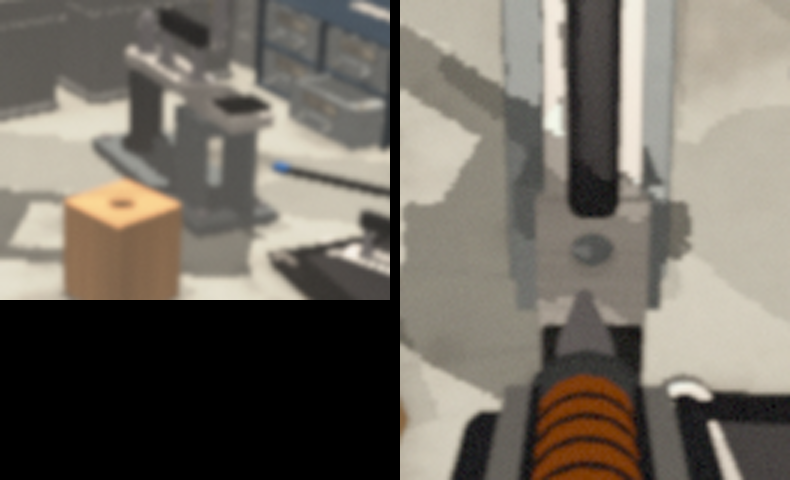

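```bash
python3 - <<'E'
from h import *
i=ctrl.camera_info('wrist'); H=np.array(i['hand_eye'])
s=np.load('pics/w82.npz'); g=cv2.cvtColor(s['im'],cv2.COLOR_RGB2GRAY); d=s['d']; P=cloud(d,H,i)*1000
p=g[174:193,244:266]; m=(p<(np.percentile(p,80)*.75)).astype(np.uint8); N,L,S,C=cv2.connectedComponentsWithStats(m); print(S[1:],C[1:]+[244,174])
for r in p[::2]: print(*['%3d'%x for x in r])
sur=P[180:188,262:266].reshape(-1,3); X=np.nanmedian(sur[:,0]); print('plate tool x',X)
# plane tool x = X
for c in C[1:]+[244,174]:
    r=rays([c],i)[0]@H[:3,:3].T; print((H[:3,3]+r*((X/1000-H[0,3])/r[0]))*1000)
W=np.linalg.inv(s['T'])
for f,n in(('w1','lug'),):
    print('lug in tool', (np.linalg.inv(tool())@np.array([.601,-.3347,.085,1])*1000).round(1))
q=P[(abs(P[...,1])<22)&(P[...,2]>-22)&(P[...,2]<22)&(P[...,0]>0)&(P[...,0]<50)]
for a in range(0,44,6):
    k=q[(q[:,0]>=a)&(q[:,0]<a+6)]; print(a,(k[:,1].min()+k[:,1].max())/2,k[:,1].mean(),k[:,2].min())
E
```

```text
[[ 4  4 13 11 76]] [[254.61842105 182.93421053]]
127 124 127 125 124 126 126 123 123 127 125 126 127 128 124 125 125 123 124 126 127 126
127 125 128 127 127 126 126 124 123 123 121 125 124 122 126 126 128 127 127 128 126 127
125 128 128 125 121 116 111 102  98  95  92  94 100 107 115 123 128 129 129 126 128 128
125 123 123 114  96  94  85  87  87  87  85  85  89  83  91  96 111 121 125 129 126 123
125 122 115 110 102 104 105 104 102  94  86  82  82  82  81  84  87 107 123 125 123 126
120 119 109 102  99 103 105 108 107  97  87  83  82  80  80  82  98 110 116 119 121 124
126 124 115 111 102  93  85  88  88  83  82  81  82  82  88  99 106 112 118 123 125 124
122 121 119 118 111 110 105 101  98  91  92  96 105 107 113 111 116 120 124 125 125 123
122 123 120 121 116 118 113 115 113 114 116 114 113 117 115 118 120 122 123 121 125 124
121 122 122 122 122 122 121 119 118 118 118 119 121 121 123 119 123 124 122 125 123 125
plate tool x 71.44049190968218
[71.44049191  4.10408405 -3.29832279]
lug in tool [  83.1    1.6   -0.  1000. ]
0 0.884137561791142 0.7822292697486961 -6.349634523080266
6 0.09926337125531326 0.2733883912696894 -5.967282942626384
12 0.4329184139967861 0.7460286639688011 -5.191475062832448
18 0.023811632930608617 0.29611432139328064 -4.325804578411377
24 0.3726357801253397 0.311901964071706 -3.3832907671943886
30 0.32796893296635754 0.16364267091227713 -2.6832744700503035
36 0.3015078709747063 0.36083848138720037 -1.9783101336046105Traceback (most recent call last):
  File "<stdin>", line 15, in <module>
    return umr_minimum(a, axis, None, out, keepdims, initial, where)
ValueError: zero-size array to reduction operation minimum which has no identity
```

```bash
python3 - <<'E'
from h import *
i=ctrl.camera_info('wrist'); H=np.array(i['hand_eye'])
for f in('w80','w81','w82'):
    s=np.load(f'pics/{f}.npz'); P=cloud(s['d'],H,i)*1000
    q=P[(P[...,0]>76)&(P[...,0]<90)&(abs(P[...,1])<45)&(P[...,2]>-40)&(P[...,2]<40)]
    print(f,len(q),'lug',q[:,1].min(),q[:,1].max(),'z',q[:,2].min(),q[:,2].max(),np.median(q[:,0]))
    a=P[(P[...,0]>66)&(P[...,0]<75)&(abs(P[...,1])<45)&(P[...,2]>-20)&(P[...,2]<15)]
    print('arm',a[:,1].min(),a[:,1].max())
P=cloud(s['d'],H,i)*1000
for v in range(180,204,4): print(v,[(u,int(P[v,u,0]),round(float(P[v,u,1]),1)) for u in list(range(226,240,2))+list(range(268,284,2)) if P[v,u,0]==P[v,u,0]])
E
```

```text
w80 604 lug -23.289827824055234 26.737080103436554 z -20.967451785789724 23.419763090466923 82.30914778567363
arm -15.2092322980653 20.848840359054428
w81 615 lug -23.416117806564763 26.75491944822228 z -21.466893463886514 22.675184840791896 82.8826861913459
arm -15.130368423979682 21.034569816175573
w82 613 lug -23.37977978157551 26.628118865367213 z -21.972876540008762 22.946306201127182 83.34192222352152
arm -15.183483272573941 20.888543927871403
180 [(226, 156, -32.1), (228, 83, -22.6), (230, 83, -20.6), (232, 84, -18.7), (234, 83, -16.6), (236, 70, -13.8), (238, 71, -11.9), (268, 71, 17.0), (270, 72, 18.9), (272, 71, 20.8), (274, 83, 23.8), (276, 83, 25.8), (278, 157, 35.3), (280, 167, 39.0), (282, 168, 41.8)]
184 [(226, 158, -32.5), (228, 83, -22.8), (230, 84, -20.8), (232, 83, -18.7), (234, 82, -16.6), (236, 70, -13.8), (238, 71, -12.0), (268, 70, 17.0), (270, 71, 19.0), (272, 83, 21.8), (274, 82, 23.8), (276, 83, 25.9), (278, 157, 35.6), (280, 168, 39.4), (282, 168, 42.0)]
188 [(226, 157, -32.6), (228, 83, -22.8), (230, 83, -20.9), (232, 82, -18.7), (234, 82, -16.7), (236, 70
[... 279 characters left out ...]
, (238, 72, -12.1), (268, 69, 17.1), (270, 72, 19.2), (272, 83, 22.1), (274, 83, 24.1), (276, 84, 26.3), (278, 167, 36.9), (280, 167, 39.7), (282, 167, 42.3)]
196 [(226, 168, -34.0), (228, 83, -23.2), (230, 83, -21.0), (232, 82, -18.9), (234, 83, -16.9), (236, 71, -14.2), (238, 72, -12.2), (268, 71, 17.3), (270, 72, 19.3), (272, 84, 22.2), (274, 83, 24.3), (276, 83, 26.3), (278, 168, 37.2), (280, 168, 39.9), (282, 167, 42.6)]
200 [(226, 168, -34.2), (228, 83, -23.3), (230, 83, -21.2), (232, 82, -19.1), (234, 82, -17.0), (236, 70, -14.2), (238, 71, -12.2), (268, 72, 17.4), (270, 72, 19.4), (272, 83, 22.2), (274, 83, 24.3), (276, 83, 26.5), (278, 168, 37.4), (280, 167, 40.1), (282, 169, 43.0)]
```

The lug top in the tool frame spans y −23.3..26.7 and z −21.5..23, so its centre is at (1.7, 0.7). The pin axis is at (0.5, 0.7). I shift y +1.2 and lower in stages.

Emit:
{"fn": "step_arm", "kwargs": {"motion": [[0,1.2,0,0,0,0,255],[20,1.2,0,0,0,0,255],[32,1.2,0,0,0,0,255],[38,1.2,0,0,0,0,255],[44,1.2,0,0,0,0,255],[50,1.2,0,0,0,0,255],[50,1.2,0,0,0,0,255]]}}

```text
time_s: 16.48
eef_pos: [0.6013, -0.3338, 0.118]
eef_rot: [-0.475, -0.524, -0.475, 0.524]
wrist_force: [0.4, -0.6, -1.1]
opening: 0.218
```

Emit:
{"fn": "step_arm", "kwargs": {"motion": [[3,0,0,0,0,0,255],[6,0,0,0,0,0,255],[9,0,0,0,0,0,255],[9,0,0,0,0,0,255]]}}

```text
time_s: 16.98
eef_pos: [0.6014, -0.3338, 0.1091]
eef_rot: [-0.475, -0.524, -0.475, 0.524]
wrist_force: [0.1, -0.2, -1.8]
opening: 0.217
```

Emit:
{"fn": "step_arm", "kwargs": {"motion": [[3,0,0,0,0,0,255],[6,0,0,0,0,0,255],[9,0,0,0,0,0,255],[9,0,0,0,0,0,255]]}}

```text
time_s: 17.48
eef_pos: [0.6014, -0.3336, 0.0999]
eef_rot: [0.475, 0.524, 0.475, -0.524]
wrist_force: [0.9, 0.7, -1.7]
opening: 0.215
```

Emit:
{"fn": "step_arm", "kwargs": {"motion": [[2,0,0,0,0,0,255],[5,0,0,0,0,0,255],[8,0,0,0,0,0,255],[8,0,0,0,0,0,255]]}}

```text
time_s: 17.98
eef_pos: [0.6013, -0.334, 0.0921]
eef_rot: [-0.475, -0.524, -0.475, 0.524]
wrist_force: [-0.2, 2.7, -1.8]
opening: 0.221
```

Emit:
{"fn": "step_arm", "kwargs": {"motion": [[2,0,0,0,0,0,255],[4,0,0,0,0,0,255],[6,0,0,0,0,0,255],[6,0,0,0,0,0,255]]}}

```text
time_s: 18.48
eef_pos: [0.6011, -0.3341, 0.0863]
eef_rot: [-0.475, -0.523, -0.475, 0.524]
wrist_force: [-3.6, 2.9, 2.3]
opening: 0.216
```

Emit:
{"fn": "step_arm", "kwargs": {"motion": [[2,0,0,0,0,0,255],[4,0,0,0,0,0,255],[6,0,0,0,0,0,255],[6,0,0,0,0,0,255]]}}

```text
time_s: 18.98
eef_pos: [0.601, -0.3341, 0.0805]
eef_rot: [-0.475, -0.523, -0.475, 0.524]
wrist_force: [-3.8, 2.8, 3.3]
opening: 0.217
```

Emit:
{"fn": "step_arm", "kwargs": {"motion": [[2,0,0,0,0,0,255],[4,0,0,0,0,0,255],[5,0,0,0,0,0,255],[5,0,0,0,0,0,255]]}}

```text
time_s: 19.48
eef_pos: [0.6009, -0.3341, 0.0756]
eef_rot: [-0.475, -0.523, -0.475, 0.524]
wrist_force: [-6.7, 2.9, 5.0]
opening: 0.22
```

Emit:
{"fn": "step_arm", "kwargs": {"motion": [[1,0,0,0,0,0,255],[2,0,0,0,0,0,255],[2,0,0,0,0,0,255]]}}

```text
time_s: 19.85
eef_pos: [0.6009, -0.3341, 0.074]
eef_rot: [-0.475, -0.523, -0.475, 0.524]
wrist_force: [-6.3, 3.1, 6.5]
opening: 0.216
```

Emit:
{"fn": "step_arm", "kwargs": {"motion": [[1,0,0,0,0,0,255],[1,0,0,0,0,0,255]]}}

```text
time_s: 20.1
eef_pos: [0.6009, -0.3342, 0.0739]
eef_rot: [-0.475, -0.523, -0.475, 0.524]
wrist_force: [-8.7, 4.2, 11.6]
opening: 0.214
```

Emit:
{"fn": "step_arm", "kwargs": {"motion": [[1,0,0,0,0,0,255],[1,0,0,0,0,0,255]]}}

```text
time_s: 20.35
eef_pos: [0.601, -0.3342, 0.0739]
eef_rot: [-0.475, -0.523, -0.475, 0.524]
wrist_force: [-11.3, 5.6, 16.7]
opening: 0.217
```

The collar is home: z stays at 73.9 mm while the force rises. I ease off, release and lift.

Emit:
{"fn": "step_arm", "kwargs": {"motion": [[-1.5,0,0,0,0,0,255],[-1.5,0,0,0,0,0,120],[-1.5,0,0,0,0,0,0],[-1.5,0,0,0,0,0,0],[-1.5,0,0,0,0,0,0],[-40,0,0,0,0,0,0],[-90,0,0,0,0,0,0],[-130,0,0,0,0,0,0],[-130,0,0,0,0,0,0]]}}

```text
time_s: 21.48
eef_pos: [0.6038, -0.3357, 0.2068]
eef_rot: [0.478, 0.524, 0.472, -0.523]
wrist_force: [-0.2, -1.1, -0.0]
opening: 1.001
```

```bash
python3 - <<'E'
from h import *
im,d,T,i=snap('wrist','w9'); P=cloud(d,T,i); Z=P[...,2]; print(tool()[:3,3])
near=(abs(P[...,0]-.601)<.05)&(abs(P[...,1]+.334)<.06)
for lo,hi,n in((.128,.15,'head top'),(.099,.106,'collar')):
    q=P[near&(Z>lo)&(Z<hi)]; print(n,len(q),np.median(q,0) if len(q) else '',q[:,2].max() if len(q) else '')
m=(Z>.09)&(Z<.1)&(P[...,0]>.56)&(P[...,0]<.66)&(P[...,1]<-.18)&(P[...,1]>-.42); q=P[m]*1000; print('arm',cv2.minAreaRect(q[:,:2].astype(np.float32)),np.linalg.lstsq(np.c_[q[:,:2],np.ones(len(q))],q[:,2],rcond=None)[0])
s,sd,sT,si=snap('side','s9'); h=cv2.cvtColor(s,cv2.COLOR_RGB2HSV)
Ps=cloud(sd,sT,si); k=(abs(Ps[...,0]-.601)<.03)&(abs(Ps[...,1]+.334)<.03)&(Ps[...,2]>.105)&(Ps[...,2]<.16); print('side head top z',Ps[k][:,2].max(),k.sum())
t=snap('top','t9')[0]
o=np.zeros((600,800,3),np.uint8); o[:420,:450]=cv2.resize(s[120:260,210:360],None,fx=3,fy=3,interpolation=cv2.INTER_CUBIC); o[:420,450:]=cv2.resize(im[60:300,150:350],(350,420)); o[420:,:450]=cv2.resize(t[170:290,160:360],(450,180))[:180]
cv2.imwrite('pics/c9.png',o[...,::-1])
E
```

```text
[ 0.60260257 -0.33472974  0.20376623]
head top 1018 [ 0.60489836 -0.30216925  0.14065729] 0.14282767782357897
collar 797 [ 0.59843495 -0.36813088  0.10179227] 0.10591913331293284
arm ((606.29833984375, -292.0439453125), (191.75433349609375, 36.15071105957031), 83.87442779541016) [-2.32320878e-03 -1.07508029e-04  9.74004732e+01]
side head top z 0.14275541661527164 217
```

View pics/c9.png

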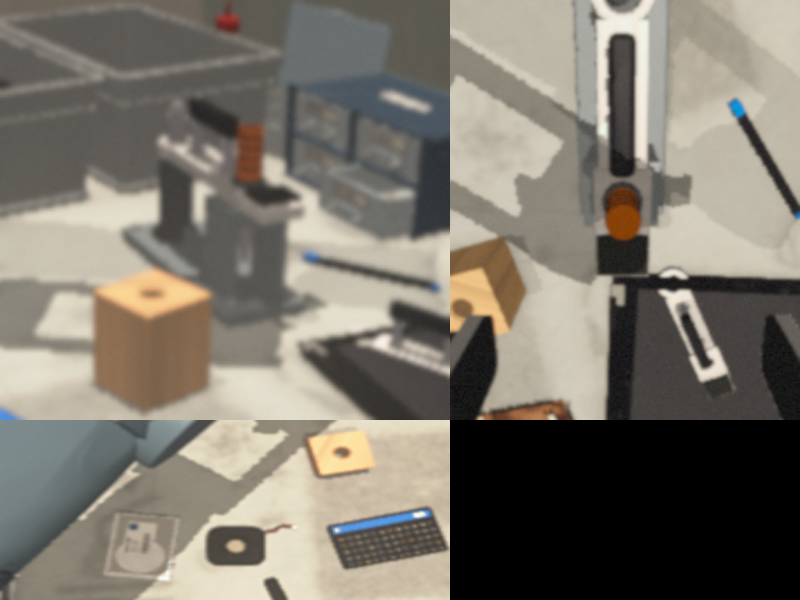

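Side view: the pin stands upright in the arm at (248,150). Its head top is at about 142.7 mm, against 142 mm expected when home. The arm is flat at 97 mm, and the tray, fan and drive are in place. Handing in.

```bash
python3 -c "
from bench import ctrl
print(ctrl.hand_in())"
```

```text
the job is handed in; nothing more can be done
None
```

I hung the larger rest arm on the post, then pushed the tapered pin through both holes until its collar was home, and handed the job in. The robot's clock read about 21.5 s at the last move.

**Last checks:**
- **Arm:** its top face is flat at about 97 mm, as expected.
- **Pin:** it stands upright with the head top at about 142.7 mm, against 142 mm when fully home. While I pressed, the height stayed at 73.9 mm as the force rose to about 17 N.
- **Bystanders:** the bit tray, fan and hard drive look unmoved in the last picture. I did not measure them.
- **Robot:** the gripper is open and raised, touching nothing.

**What went wrong or disagreed:**
- **First grasp:** it closed on air and moved nothing, because the real finger tips sit about 35 mm behind the reported TCP. Two cameras confirmed this, and I commanded 35 mm deeper from then on.
- **Camera disagreement:** the top and wrist cameras differed by about 2 mm in position, so I used the wrist camera for the fits.

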